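# Uncover the heating pot with the lid lifter

## Task

The lid of the heating pot is too hot to touch: pick up the lid lifter, get its fork under the middle of the lid's loop handle, lift the lid clear off the pot and carry it level to the round tray, and lower it gently so that it lies flat inside the tray's rim. Then take the lifter out and stand it back upright, wholly on its rubber mat. Touch the lid and the pot with nothing but the lifter, and leave the small things standing around where they are.

Things in the scene. Friction and masses are not known exactly. Their poses are not given: they have to be found in the camera images.
- pot: heating pot, fixed: dark round heater base (156 mm across, 20 mm high) with a small black dial box at its front (-x side, reaching 107 mm from the centre), and a bare metal well 144 mm across, its rim 69 mm above the bench, with three small rest pads on it, 3 mm higher, that carry the lid. Origin at the centre of its underside, z up.
- lid: steel lid on the pot, 0.3 to 0.55 kg: plate 156 mm across, 5 mm thick (z 8 to 13 mm), under it three lugs 8 mm long on a 120 mm circle, that hang loosely in the pot's mouth (132 mm inside). Origin in the middle at the level of the lugs' ends, 64 mm above the pot's origin when on the pot; z up. A loop handle stands in its middle; hung by it the lid can swing, its weight is centred below the bar.
- lid_bar (a point): middle of the loop handle's bar (its centre line, 58 mm above the lid's origin, 45 mm above the plate's top). Round dark steel bar 8 mm thick along this point's y, straight for 58 mm, on two legs at y = -34 and +34 mm. The opening under the bar is 41 mm high and 60 mm wide, and is open to -x and +x. z is the lid's up.
- lifter: lid lifter, loose, 0.2 kg: C-shaped steel hook standing on its fork. Origin at the fork's underside, below the grip; z up, fork's open end to +x. Fork: two prongs 7 mm wide, 6 mm thick (29 mm wide over all), x = -42 to +36 mm, upturned tips 12 mm high at x = 33 mm. Spine at x = -34 to -26 mm, up to a top arm whose underside is at z = 70 mm; above it, over x = 0, the grip.
- lifter_saddle (a point): where a handle bar rests on the lifter's fork: 6 mm above the lifter's origin, on top of the prongs, between two low cross ridges (10 mm above the fork's underside) at x = -10 and +10 mm. Axes as the lifter's.
- lifter_grip (a point): centre of the lifter's black plastic grip, 102 mm above the fork's underside and straight above the saddle: a block 30 mm (x) by 16 mm (y) from z = 76 to 122 mm of the lifter; it is pinched across y, from above. Axes as the lifter's.
- tray: round steel lid tray, fixed: 208 mm across at the top, low rim 20 mm high, flat floor 4 mm above its underside and about 192 to 198 mm across inside. Origin at the centre of its underside.
- mat: square black rubber mat, fixed, 120 x 120 x 3 mm, the lifter's place. Origin at the centre of its underside.
- vial_0: sample vial with a black cap, 25 mm across and 67 mm high, loose bystander, origin at the centre of its underside
- brown_jar: small brown jar with a metal lid, 55 mm across and 87 mm high, loose bystander, origin at the centre of its underside

How it is judged:
On the way, in this order (a step that is already met when the one before it is completed fails the run):
1. the lid hangs on the lifter, lifted clear of the pot (z of lid in the frame of pot above 0.077 m and contact force between lid and lifter above 1 N), for 0.2 s.
2. the lid lies flat inside the tray's rim (horizontal distance between lid and tray below 0.024 m and z of lid in the frame of tray below 0.007 m and angle between lid's own z axis and vertical below 0.04 rad), for 0.2 s.
At the end, for the whole second after the job is handed in: The lid lies level (within 0.04 rad) on the tray's floor inside the rim, its centre within 24 mm of the tray's; the lifter stands upright (within 0.06 rad) on the mat, the point of its origin within 55 mm of the mat's centre along each side; both at rest (all of step 2 and linear speed of each of lid, lifter below 0.02 m/s and angle between lifter's own z axis and vertical below 0.06 rad and x of lifter in the frame of mat between -0.055 and 0.055 m and y of lifter in the frame of mat between -0.055 and 0.055 m and z of lifter in the frame of mat between 0 and 0.006 m); the robot touches nothing.
It fails at once if the lid tips by more than 0.4 rad (23 degrees) (angle between lid's own z axis and vertical above 0.4 rad).
It fails at once if the robot touches the lid or the pot (contact force between any of the arm, the fingers and lid above 0.5 N or contact force between any of the arm, the fingers and pot above 0.5 N).
It fails at once if the lid is dropped onto the tray (faster than 0.45 m/s within 80 mm of the tray's centre) (horizontal distance between lid and tray below 0.08 m and linear speed of lid above 0.45 m/s).
It fails at once if a small bystander is shifted by more than 30 mm (distance of any of vial_0, brown_jar from where it was at the start of the episode above 0.03 m).
It also fails if it takes over 64 s, if anything falls off the work surface, if the arm or the gripper's body presses on something with over 40 N, if the wrist force passes 120 N, or if a joint passes its speed limit or range.

## Robot

A 6-joint arm with a two-finger parallel gripper is mounted at the origin on a cart in front of the work surface, level with it; the furniture and walls round the work are solid. World frame = base frame: x ahead of the robot, y to its left, z up, the work surface at z = 0. Lengths are in m, angles in rad, forces in N, time in s.
With the tool pointing down it reaches from about 0.3 to 0.825 m from the base axis. Payload 5.4 kg.
Tool frame: the origin (TCP) lies at the very end of the fingers, on their centre line; the grasp point (between the pads) lies 19 mm behind it; z points along the fingers, x is the direction in which the jaws open and shut, and the axes are right-handed (so a half turn about z gives the same grasp; the last joint's range is limited). The gripper opens to 92 mm and grips with 3 to 60 N. Pads are 20 mm wide; open, the fingers measure 128 mm over their backs; the gripper's body (75 mm by 189 mm) begins 69 mm behind the grasp point.
Start: joints at [-1.402, 0.158, 1.597, -0, 1.386, -0.21], TCP at [0.213, -0.534, 0.215] pointing down, gripper open.
Joint ranges: [-2.91, 2.91], [-0.94, 2.29], [0.18, 2.7], [-1.29, 4.43], [0.17, 2.64], [-3, 3]. Speed limits (rad/s): [2.57, 2.57, 3.14, 3.14, 3.14, 3.14].

## Interface

Orientations are given as a rotation vector (axis times angle).
In Python, from workcell import bot gives the robot as it stands. Calls block until the motion is done:
- bot.goto(position, orientation): joint-space move of the TCP to a pose.
- bot.line_to(position, rot=None, max_speed=0.15): straight line of the TCP; rot=None keeps the orientation; max_speed is the mean speed in m/s.
- bot.set_joints(angles): joint-space move.
- bot.set_gripper(opening, newtons=None): opening from 0.0 (shut) to 1.0 (fully open); newtons is the grip in N (None keeps the last); returns when the fingers have stopped.
- bot.hold(seconds).
- bot.inverse_kinematics(position, orientation): joint angles nearest the present ones, or None.
- bot.read_camera(name): name is "side" or "top"; returns a dict with "pixels" (384x512x3 uint8, blue, green, red), "fx", "fy", "cx", "cy" (pixels), "R" (3x3) and "t" (3): a world point X has camera coordinates R X + t. Camera axes: x right, y down, z forward; pixel columns grow to the right and rows downward; lengths in m; the calibration is good to about 2 mm. A picture is of the moment at which its call begins. There is no depth.
A pose or a line that the arm cannot do raises bot.MotionError and nothing moves.
- bot.job_done(): hands the job in, once; it reports no verdict.
Readings, each from a call of its own:
- bot.current_clock(): time.
- bot.current_joints(): joint angles.
- bot.current_joint_vel(): joint speeds.
- bot.current_effort(): joint torques, N m.
- bot.current_ee_pos(): TCP position.
- bot.current_tool_rot(): TCP orientation.
- bot.current_contact_force(): force on the tool from outside, world axes, zero at the start.
- bot.current_ft_torque(): the same for the moment, N m.
- bot.current_opening(): opening from 0.0 (shut) to 1.0 (fully open).
Only numpy, scipy, OpenCV 4.12 (cv2) and the standard library are available. Lean on these libraries where they do the work, as an engineer would, in place of code of your own. Each camera call takes 0.05 s, during which the arm holds its last target.

## Working session

There is one attempt and no reset: what is moved stays moved. The work goes in short steps, each a Python script; the robot and the scene stay as the last script left them, time stands still between calls to the robot, and variables do not carry over. Pictures are saved under pics/ and viewed, and the job is handed in when it is done.

```bash
mkdir -p pics; ls
cat > h.py <<'E'
import numpy as np, cv2
from workcell import bot
def snap(n):
    for c in ("top","side"):
        d=bot.read_camera(c); cv2.imwrite(f"pics/{n}_{c}.png",d["pixels"])
        np.savez(f"pics/{n}_{c}.npz",**{k:np.array(v) for k,v in d.items()})
E
python3 - <<'E'
from h import *
snap("a")
for c in("top","side"):
    d=np.load(f"pics/a_{c}.npz"); print(c,d["fx"],d["cx"],d["cy"],d["R"].round(3).tolist(),d["t"].round(3)); print(-d["R"].T@d["t"])
    cv2.imwrite(f"pics/a_{c}_b.png",cv2.resize(d["pixels"],(800,600),interpolation=cv2.INTER_CUBIC))
print(bot.current_clock(),bot.current_ee_pos(),bot.current_tool_rot(),bot.current_opening())
E
```

```text
pics
top 388.0054882134859 257.1803323971715 189.43944182511942 [[0.005, -1.0, 0.002], [-0.988, -0.005, -0.152], [0.152, -0.001, -0.988]] [0.011 0.584 1.077]
[0.41383131 0.01546853 1.15353085]
side 436.75902336443187 257.3577286571705 188.51932848003207 [[-0.956, -0.294, 0.01], [-0.175, 0.544, -0.821], [0.236, -0.786, -0.572]] [0.567 0.188 0.891]
[0.36440594 0.76467102 0.65860277]
0.1 [ 0.21253556 -0.53368921  0.21374388] [-2.59898367e+00  1.76281505e+00  1.79186114e-03] 0.9962675454540771
```

View pics/a_top_b.png

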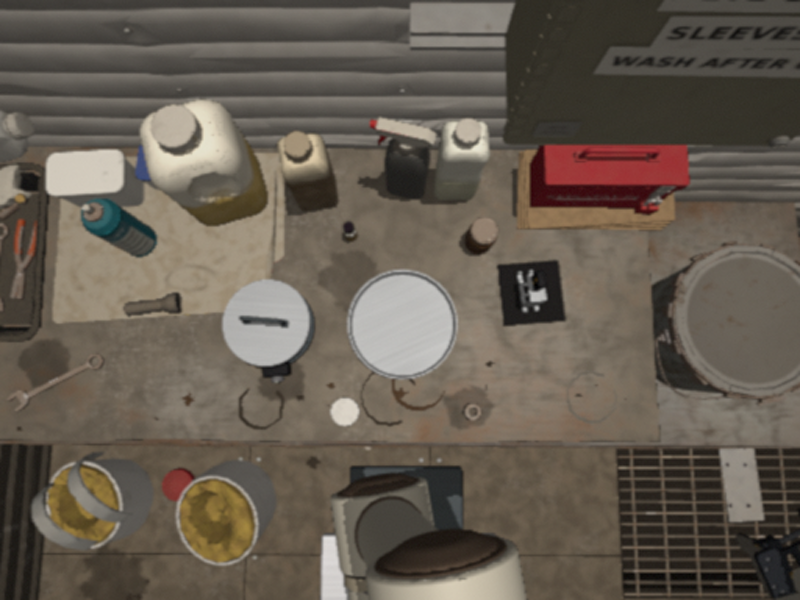

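View pics/a_side_b.png

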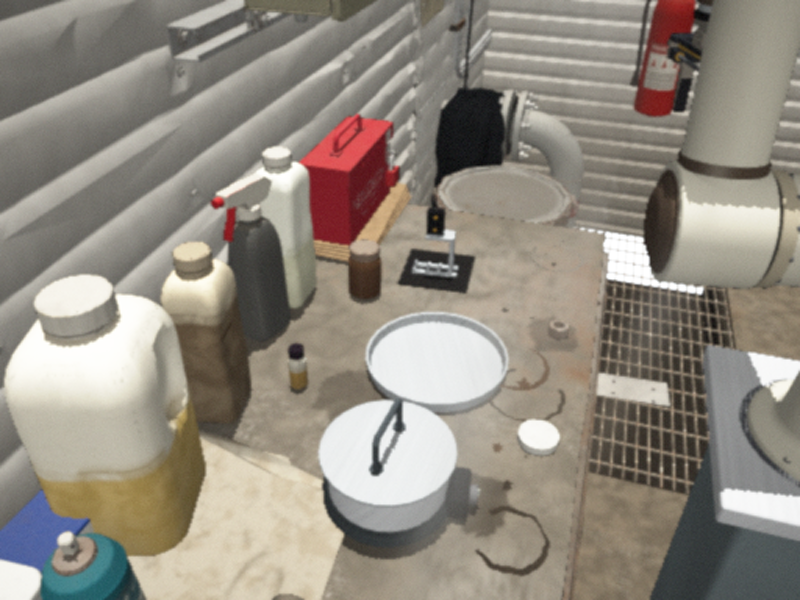

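The pictures show the pot with its lid (top view near 268,322 of the 800x600), the tray at 402,323, the mat with the lifter at 531,292, the vial at 349,231 and the brown jar at 480,235. The arm is out of the way. Next I'll take enlarged crops.

Run:
```python
import numpy as np,cv2
def crop(c,x0,y0,w,h,s,n):
    p=np.load(f"pics/a_{c}.npz")["pixels"][y0:y0+h,x0:x0+w]
    p=cv2.resize(p,None,fx=s,fy=s,interpolation=cv2.INTER_CUBIC)
    for i in range(0,w,10):
        cv2.line(p,(i*s,0),(i*s,6),(0,0,255),1); cv2.putText(p,str(x0+i),(i*s,16),0,.35,(0,0,255),1)
    for i in range(0,h,10):
        cv2.line(p,(0,i*s),(6,i*s),(0,0,255),1); cv2.putText(p,str(y0+i),(8,i*s+4),0,.35,(0,0,255),1)
    return p
a=crop("top",310,160,60,55,7,0);b=crop("side",250,120,60,70,7,0)
H=max(a.shape[0],b.shape[0])
pad=lambda p:cv2.copyMakeBorder(p,0,H-p.shape[0],0,0,0)
im=np.hstack([pad(a),pad(b)]); im=im[:, :]
cv2.imwrite("pics/c_lift.png",cv2.resize(im,(800,int(im.shape[0]*800/im.shape[1]))) if im.shape[1]>800 else im)
a=crop("top",138,170,66,80,6,0);b=crop("side",200,245,100,110,4,0)
H=max(a.shape[0],b.shape[0])
im=np.hstack([pad(a),pad(b)]); cv2.imwrite("pics/c_pot.png",im); print(im.shape)
```

```text
(480, 796, 3)
```

View pics/c_lift.png

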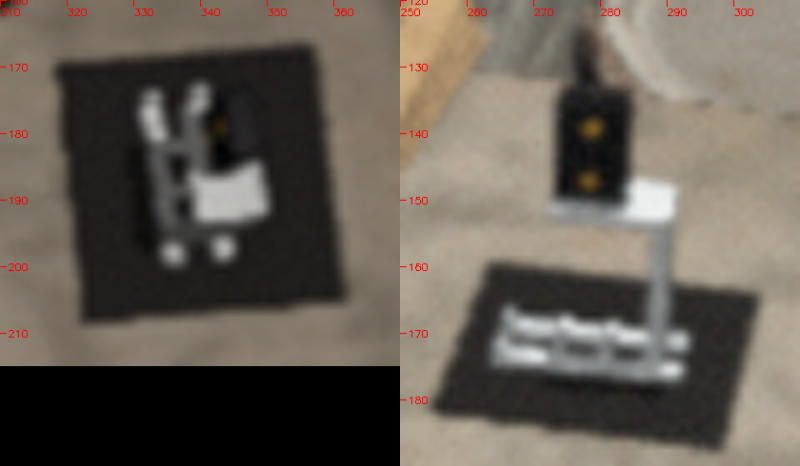

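View pics/c_pot.png

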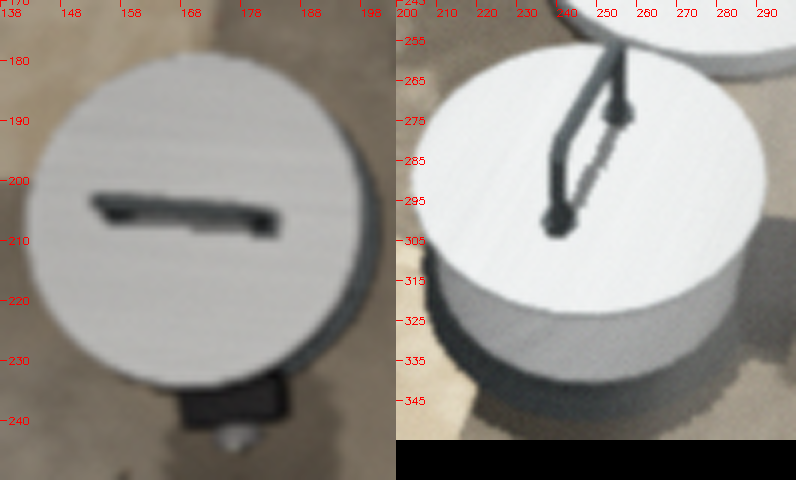

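```bash
cat > fit.py <<'E'
import numpy as np
from scipy.optimize import least_squares
C={c:np.load(f"pics/a_{c}.npz") for c in("top","side")}
C={c:{k:d[k] for k in d.files} for c,d in C.items()}
def proj(c,P):
    d=C[c]; q=np.asarray(P)@d["R"].T+d["t"]
    return np.c_[d["fx"]*q[:,0]/q[:,2]+d["cx"],d["fy"]*q[:,1]/q[:,2]+d["cy"]]
th=np.linspace(0,2*np.pi,721)
def ext(c,x,y,z,r):
    p=proj(c,np.c_[x+r*np.cos(th),y+r*np.sin(th),0*th+z]); return np.r_[p[:,0].min(),p[:,0].max(),p[:,1].min(),p[:,1].max()]
def body(v,P,z):
    P=np.asarray(P,float)/1000; c,s=np.cos(v[2]),np.sin(v[2])
    return np.c_[v[0]+c*P[:,0]-s*P[:,1],v[1]+s*P[:,0]+c*P[:,1],P[:,2]+z]
E
python3 - <<'E'
from fit import *
def circ(n,obs,z,r):
    for sel in(list(obs),*[[k] for k in obs]):
        f=lambda v:np.concatenate([(ext(c,v[0],v[1],z,r)-obs[c])[~np.isnan(obs[c])] for c in sel])
        s=least_squares(f,[.45,.1]); print(n,sel,s.x.round(4),s.fun.round(1))
nan=np.nan
circ("lid",{"top":np.r_[142,198,178.5,234.5],"side":np.r_[204,292.5,254.5,323]},.077,.078)
circ("tray",{"top":np.r_[222.4,292.8,172.8,241.3],"side":np.r_[233.6,325.1,200.3,nan]},.020,.104)
def pts(n,obs,z,v0):
    for sel in(list(obs),*[[k] for k in obs]):
        f=lambda v:np.concatenate([(proj(c,body(v,[o[0] for o in obs[c]],z))-[o[1] for o in obs[c]]).ravel() for c in sel])
        s=least_squares(f,v0); print(n,sel,s.x.round(4),s.fun.round(1).tolist())
pts("mat",{"top":[((60,60,3),(318,169.5)),((60,-60,3),(356.5,166.5)),((-60,-60,3),(361,204.5)),((-60,60,3),(322.5,208))],
 "side":[((60,60,3),(254.5,181.5)),((60,-60,3),(263.5,159.5)),((-60,-60,3),(303.5,164)),((-60,60,3),(298.5,187.5))]},0,[.45,-.3,.1])
pts("lifter",{"top":[((34,11,12),(332,174.5)),((34,-11,12),(339.7,173.5)),((-41,11,5),(334.5,198)),((-41,-11,5),(342,197.2))],
 "side":[((15,-8,122),(273.5,133.5)),((-15,-8,122),(284.5,133.5)),((15,8,76),(273.2,149.8)),((-15,8,76),(284.2,150))]},.003,[.45,-.3,.1])
pts("lidbar",{"top":[((0,34,58),(153.5,203)),((0,-34,58),(183,206))],
 "side":[((0,32,58),(240.3,281)),((0,34,15),(240,298)),((0,-34,15),(255,272))]},.064,[.45,.3,.0])
E
```

```text
lid ['top', 'side'] [0.531  0.2572] [-0.1 -0.1  0.  -0.3 -0.   0.2  0.7 -0.6]
lid ['top'] [0.5306 0.2569] [-0.   0.   0.2 -0.2]
lid ['side'] [0.5311 0.2575] [-0.1  0.1  0.7 -0.5]
tray ['top', 'side'] [0.5366 0.0139] [-0.7 -0.2 -0.9  1.1 -0.1  0.1 -1.3]
tray ['top'] [0.5371 0.0126] [-0.2  0.2 -1.   1. ]
tray ['side'] [0.5353 0.0189] [-0.3  0.3 -0.1]
mat ['top', 'side'] [ 0.5987 -0.2324  0.0894] [-0.8, -0.2, 0.1, -0.5, 0.5, 0.8, -0.9, 0.6, -0.3, -0.3, -0.5, -0.7, 0.5, -0.4, 0.0, -0.7]
mat ['top'] [ 0.5993 -0.2332  0.0896] [-0.5, -0.4, 0.4, -0.7, 0.8, 0.6, -0.7, 0.5]
mat ['side'] [ 0.5979 -0.2299  0.0891] [-0.3, 0.2, -0.5, -0.3, 0.6, 0.1, 0.1, -0.2]
lifter ['top', 'side'] [ 0.6041 -0.2241  0.1131] [0.0, -0.6, -0.4, -0.3, 0.5, 1.0, 0.3, 1.0, 0.2, -1.4, 0.5, -0.4, -1.0, 0.5, -0.8, 1.4]
lifter ['top'] [ 0.605  -0.2238  0.0963] [0.1, -0.9, -0.3, -0.6, 0.2, 0.7, 0.0, 0.8]
lifter ['side'] [ 0.6035 -0.2246  0.3104] [-0.2, -1.0, 0.2, -1.0, -0.2, 1.0, 0.1, 0.8]
lidbar ['top', 'side'] [ 0.532   0.2553 -0.0889] [0.8, -0.3, -3.5, -1.0, 0.3, -1.4, 0.4, 0.1, 0.6, -0.6]
lidbar ['top'] [ 0.5302  0.2517 -0.0914] [2.1, 0.3, -2.1, -0.3]
lidbar ['side'] [ 0.5323  0.2569 -0.0822] [-0.1, -0.7, 0.1, 0.8, 0.0, -0.1]
```

```bash
cat >> h.py <<'E'
from scipy.spatial.transform import Rotation as Ro
def rot(yaw):   # lifter yaw -> tool down with tool x along lifter -y
    a=yaw-np.pi/2; x=np.r_[np.cos(a),np.sin(a),0]; z=np.r_[0,0,-1.]
    return Ro.from_matrix(np.c_[x,np.cross(z,x),z]).as_rotvec()
def st():
    print("t",round(bot.current_clock(),2),"p",np.round(bot.current_ee_pos(),4),"rot",np.round(bot.current_tool_rot(),3),"F",np.round(bot.current_contact_force(),2),"M",np.round(bot.current_ft_torque(),2),"op",round(bot.current_opening(),3))
E
python3 - <<'E'
from h import *; from fit import *
def circ(n,obs,z,r):
    f=lambda v:ext("top",v[0],v[1],z,r)[:]-obs
    s=least_squares(f,[.5,0]); print(n,s.x.round(3),s.fun.round(1))
circ("jar",np.array([467,498,218,241])*.64,.087,.0275)   # cap
circ("vial",np.array([342,357,221,236])*.64,.067,.011)
for p,y in(((.604,-.224,.19),.1),((.604,-.224,.086),.1),((.46,.263,.2),-.087),((.46,.263,.175),-.087),((.531,.257,.175),-.087),((.531,.257,.3),-.087),((.537,.015,.25),-.087)):
    q=bot.inverse_kinematics(p,rot(y)); print(p,None if q is None else np.round(q,2))
bot.goto((.604,-.224,.19),rot(.1)); st()
snap("b")
E
```

```text
jar [ 0.7   -0.131] [ 0.2 -0.2 -2.1  2.1]
vial [0.706 0.111] [ 1.  -1.   1.1 -1.1]
(0.604, -0.224, 0.19) [-0.54  0.35  1.41 -0.    1.37  0.93]
(0.604, -0.224, 0.086) [-0.54  0.45  1.5  -0.    1.19  0.93]
(0.46, 0.263, 0.2) [0.29 0.05 1.74 0.   1.35 1.95]
(0.46, 0.263, 0.175) [0.29 0.08 1.77 0.   1.3  1.95]
(0.531, 0.257, 0.175) [0.25 0.23 1.6  0.   1.32 1.9 ]
(0.531, 0.257, 0.3) [0.25 0.15 1.43 0.   1.55 1.9 ]
(0.537, 0.015, 0.25) [-0.2   0.04  1.66  0.    1.45  1.46]
t 1.92 p [ 0.6036 -0.225   0.1901] rot [ 2.328 -2.109  0.   ] F [-0.7  -0.21  0.3 ] M [-0.   -0.02 -0.  ] op 1.001
```

Run:
```python
import cv2,numpy as np
a=cv2.imread("pics/b_side.png")[60:200,220:330]; b=cv2.imread("pics/b_top.png")[120:260,290:400]
cv2.imwrite("pics/b_c.png",np.hstack([cv2.resize(x,(400,509),interpolation=cv2.INTER_CUBIC) for x in(a,b)]))
```

```text
(no output)
```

View pics/b_c.png

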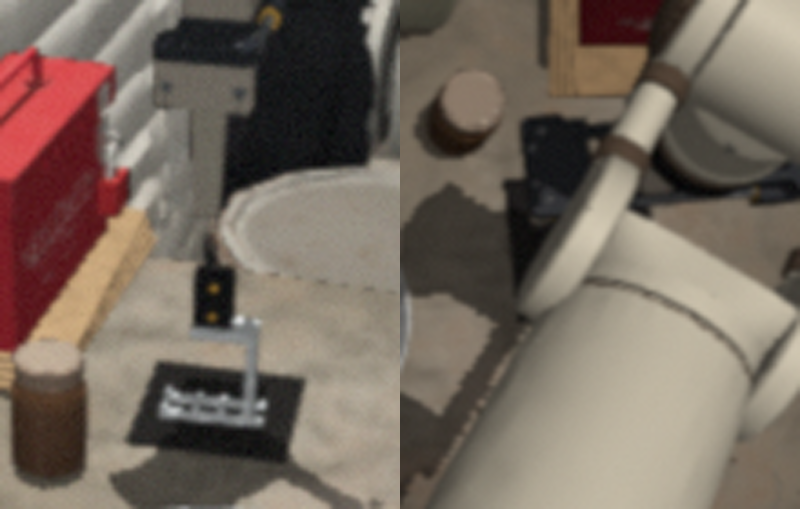

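The jaws sit above the grip (finger near side pixel 207, grip near 214 in the crop), aligned across it. The top view is hidden by the arm. I'll descend and grip.

Run:
```python
from h import *
bot.line_to((.604,-.224,.087),max_speed=.12); st()
bot.set_gripper(0.0,45); st()
bot.line_to((.604,-.224,.135),max_speed=.08); st()
bot.line_to((.604,-.224,.28),max_speed=.2); bot.hold(.2);st()
snap("c")
a=cv2.imread("pics/c_side.png")[40:200,220:340]
cv2.imwrite("pics/c_c.png",cv2.resize(a,None,fx=5,fy=5,interpolation=cv2.INTER_CUBIC)[:, :])
```

```text
t 3.02 p [ 0.6047 -0.2245  0.0881] rot [-2.329  2.107 -0.003] F [-0.03 -0.3   0.09] M [-0.03  0.02  0.04] op 0.998
t 4.16 p [ 0.604 -0.224  0.087] rot [ 2.33  -2.108  0.   ] F [ 0.84 -0.3   0.09] M [-0.03 -0.01  0.06] op 0.171
t 4.91 p [ 0.6038 -0.2239  0.1347] rot [ 2.330e+00 -2.108e+00 -1.000e-03] F [-0.34 -0.25 -2.27] M [-0.02 -0.03  0.01] op 0.172
t 5.98 p [ 0.6034 -0.2236  0.2781] rot [ 2.329 -2.107 -0.005] F [-0.4 -0.2 -1.8] M [ 0.05 -0.03 -0.01] op 0.166
```

```bash
python3 -c "
import cv2;a=cv2.imread('pics/c_c.png');print(a.shape);cv2.imwrite('pics/c_c2.png',cv2.resize(a,(450,600)))"
```

```text
(800, 600, 3)
```

View pics/c_c2.png

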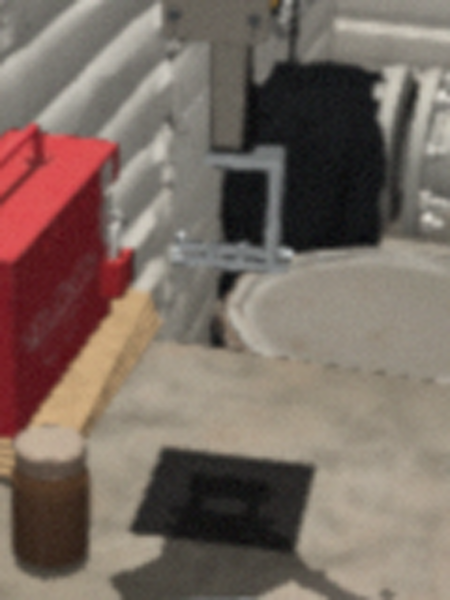

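The lifter is held (opening 0.17 ≈ 15.6 mm, about 2 N of weight, level in the side view). Next I move to the pre-insertion pose by the pot.

```bash
cat >> h.py <<'E'
BX,BY,YW=.531,.257,-.087
def at(d,z,lat=0): # TCP with lifter origin d along lid x from bar, z lifter bottom
    return (BX+d*np.cos(YW)-lat*np.sin(YW),BY+d*np.sin(YW)+lat*np.cos(YW),z+.084)
def cropsave(n,c,x0,y0,w,h,s):
    p=np.load(f"pics/{n}_{c}.npz")["pixels"][y0:y0+h,x0:x0+w]
    p=cv2.resize(p,None,fx=s,fy=s,interpolation=cv2.INTER_CUBIC)
    for i in range(0,w,10):
        cv2.line(p,(i*s,0),(i*s,6),(0,0,255),1); cv2.putText(p,str(x0+i),(i*s,16),0,.35,(0,0,255),1)
    for i in range(0,h,10):
        cv2.line(p,(0,i*s),(6,i*s),(0,0,255),1); cv2.putText(p,str(y0+i),(8,i*s+4),0,.35,(0,0,255),1)
    cv2.imwrite(f"pics/{n}_{c}_z.png",p); print(p.shape)
E
python3 - <<'E'
from h import *
bot.goto(at(-.08,.2),rot(YW)); st()
bot.line_to(at(-.08,.1),max_speed=.15); bot.hold(.1); st()
snap("d")
cropsave("d","side",195,190,130,110,6); cropsave("d","top",130,150,130,100,6)
E
```

```text
t 7.94 p [0.4519 0.2634 0.284 ] rot [-2.122e+00  2.317e+00 -1.000e-03] F [ 0.59 -0.04 -1.37] M [ 0.06 -0.02  0.  ] op 0.173
t 8.86 p [0.4523 0.2642 0.1855] rot [-2.121e+00  2.314e+00 -2.000e-03] F [ 0.38 -0.37 -1.21] M [ 0.02 -0.08  0.01] op 0.173
(660, 780, 3)
(600, 780, 3)
```

View pics/d_side_z.png

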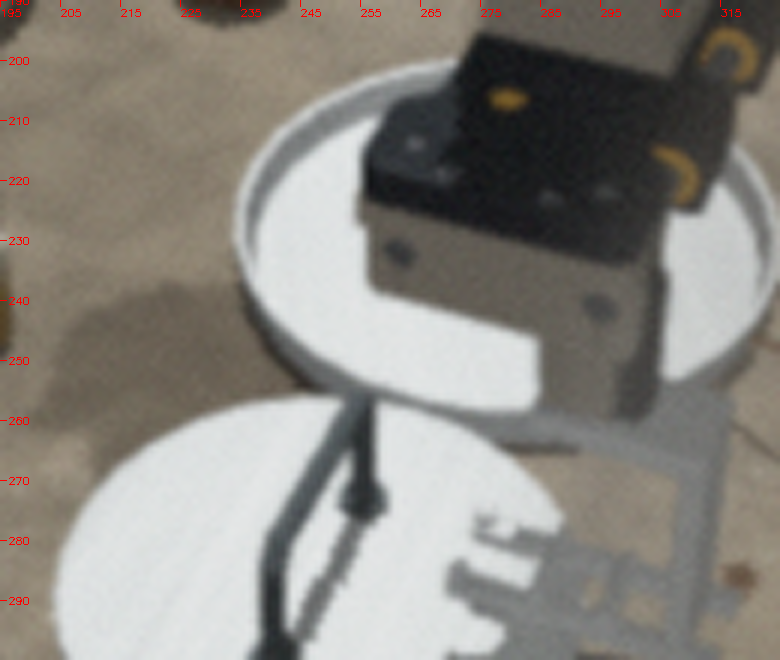

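View pics/d_top_z.png

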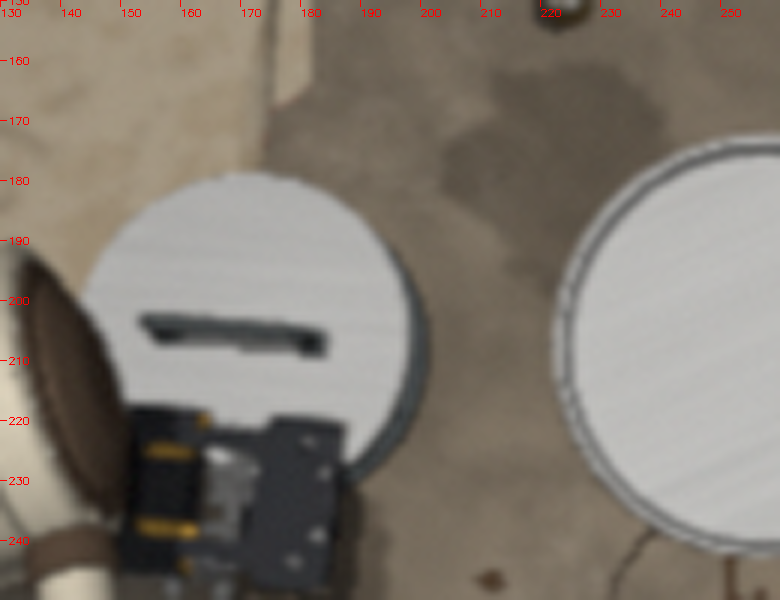

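The side view shows the far prong's tip near (275,277) and the near one near (270,285), with the bar from (240,281) to (256,257). I'll compare these with the predicted points by an overlay.

Run:
```python
from h import *; from fit import *
P=[(36,14.5,12),(36,7.5,12),(36,-7.5,12),(36,-14.5,12),(36,14.5,0),(-30,4,70),(-34,0,76),(-42,14.5,6),(-42,-14.5,6)]
v=[.4523,.2642,-.087]; z=.1855-.084
q=proj("side",body(v,P,z)); print(q.round(1).tolist())
B=[(0,29,58),(0,-29,58),(0,0,58),(0,34,15),(0,-34,15)]
b=proj("side",body([BX,BY,YW],B,.064)); bt=proj("top",body([BX,BY,YW],B,.064)); print(b.round(1).tolist(),bt.round(1).tolist())
p=cv2.resize(np.load("pics/d_side.npz")["pixels"][240:340,225:335],None,fx=6,fy=6,interpolation=cv2.INTER_CUBIC)
for x,y in np.r_[q,b]:
    cv2.drawMarker(p,(int((x-225+.5)*6),int((y-240+.5)*6)),(0,0,255),0,10,1)
cv2.imwrite("pics/d_ov.png",p)
```

```text
[[268.8, 284.4], [270.3, 281.5], [273.4, 275.4], [274.8, 272.6], [268.6, 289.3], [311.7, 266.0], [315.2, 262.3], [313.8, 300.9], [318.7, 288.3]]
[[241.6, 279.2], [254.9, 256.6], [248.4, 267.6], [240.7, 299.0], [255.8, 272.1]] [[155.5, 203.2], [177.0, 205.2], [166.3, 204.2], [157.7, 204.9], [182.0, 207.1]]
```

View pics/d_ov.png

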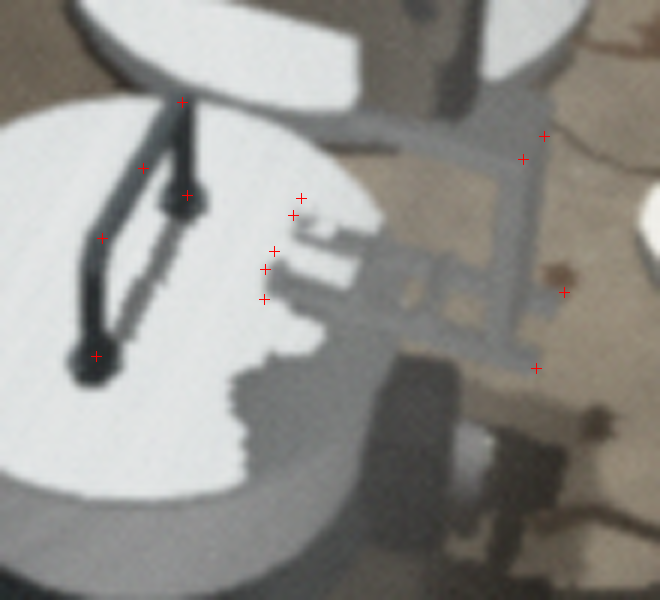

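The predictions match the near prong's tip and tail within about 1 px (~2 mm). I'll lower to the middle of the opening and insert.

Run:
```python
from h import *
bot.line_to(at(-.08,.092),max_speed=.08); st()
bot.line_to(at(-.03,.092),max_speed=.1); st()
bot.line_to(at(0,.092),max_speed=.06); bot.hold(.15); st()
snap("e")
cropsave("e","side",200,215,130,95,6); cropsave("e","top",130,160,100,80,6)
```

```text
t 9.21 p [0.4507 0.2638 0.1752] rot [ 2.122e+00 -2.315e+00 -1.000e-03] F [-0.31  0.15 -1.59] M [ 0.01 -0.05  0.03] op 0.172
t 9.86 p [0.5007 0.2596 0.1758] rot [ 2.122e+00 -2.315e+00 -1.000e-03] F [-0.19  0.52 -1.78] M [ 0.03 -0.   -0.07] op 0.172
t 10.66 p [0.5307 0.257  0.1759] rot [ 2.123 -2.316 -0.   ] F [ 0.43  0.55 -1.24] M [ 0.06 -0.03 -0.  ] op 0.174
(570, 780, 3)
(480, 600, 3)
```

View pics/e_side_z.png

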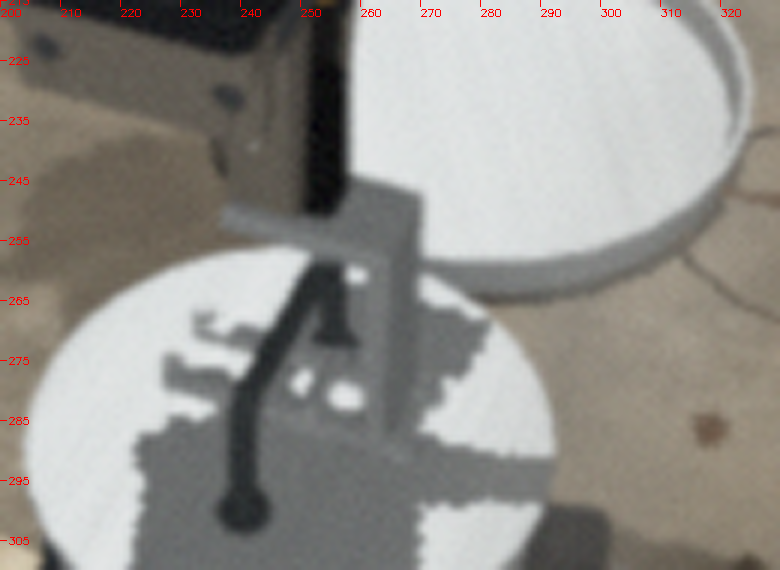

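View pics/e_top_z.png

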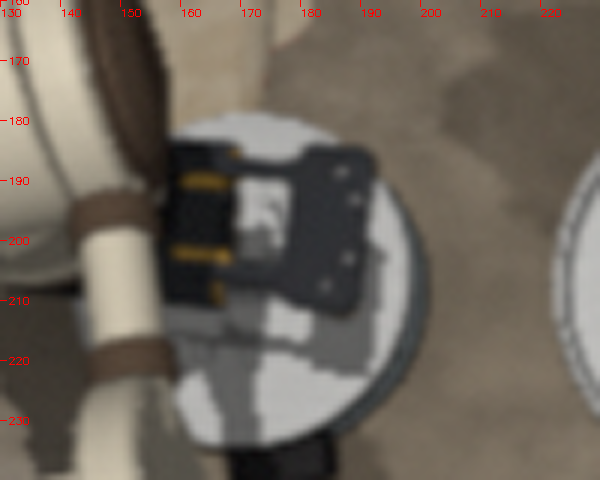

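The fork is under the bar with its tips beyond it (side 227,277 and 233,268). The bar runs (240,281)–(256,257), and there is no contact force. I'll lift slowly.

Run:
```python
from h import *
bot.line_to(at(0,.109),max_speed=.06); st()
bot.line_to(at(0,.118),max_speed=.03); bot.hold(.2); st()
bot.line_to(at(0,.140),max_speed=.04); bot.hold(.4); st()
snap("f")
cropsave("f","side",190,200,130,100,6)
```

```text
t 11.19 p [0.5314 0.2571 0.1938] rot [-2.122e+00  2.315e+00 -1.000e-03] F [-0.16  0.83 -1.62] M [ 0.03 -0.02  0.02] op 0.172
t 11.84 p [0.5307 0.2569 0.2014] rot [ 2.122e+00 -2.315e+00 -1.000e-03] F [-0.34  0.03 -7.21] M [ 0.02 -0.07 -0.09] op 0.175
t 12.94 p [0.5309 0.257  0.2238] rot [ 2.123 -2.316 -0.   ] F [-0.63 -0.71 -6.11] M [ 0.02 -0.01 -0.02] op 0.168
(600, 780, 3)
```

View pics/f_side_z.png

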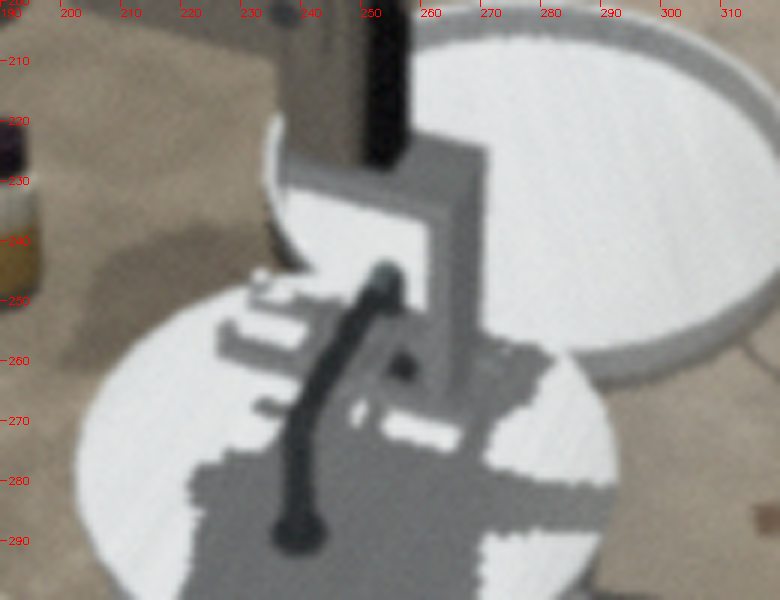

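The lid hangs on the saddle, level in the side view; the bar runs (239,270)–(253,245) and the load rose by about 5 N. I'll raise it a little and carry it to the tray.

Run:
```python
from h import *
bot.line_to(at(0,.165),max_speed=.06)
TX,TY=.536,.014
p=at(0,.165)
bot.line_to((TX,TY,p[2]),max_speed=.09); bot.hold(.8); st()
snap("g")
cropsave("g","side",195,130,130,110,6); cropsave("g","top",200,150,110,100,6)
```

```text
t 17.26 p [0.536 0.014 0.249] rot [-2.123  2.316  0.   ] F [ 0.15  0.77 -5.99] M [-0.01  0.    0.04] op 0.169
(660, 780, 3)
(600, 660, 3)
```

View pics/g_side_z.png

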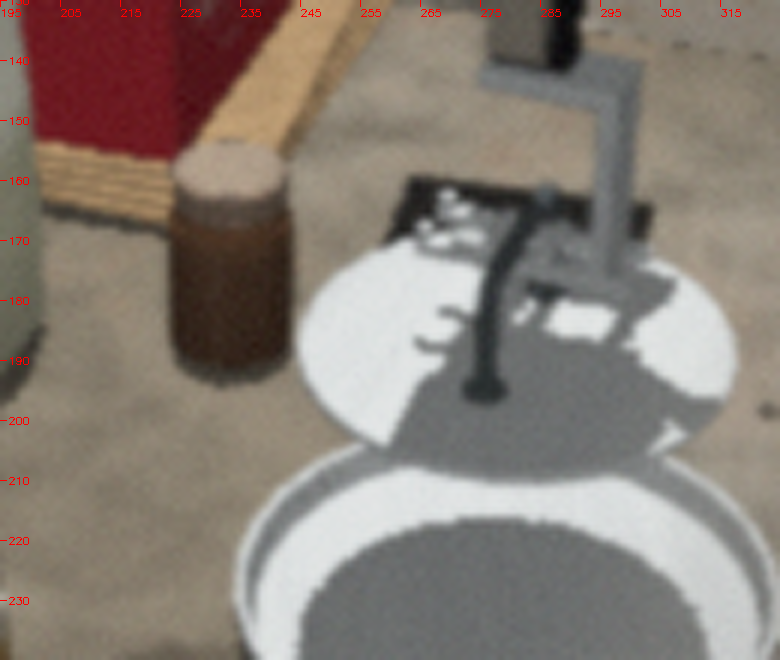

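View pics/g_top_z.png

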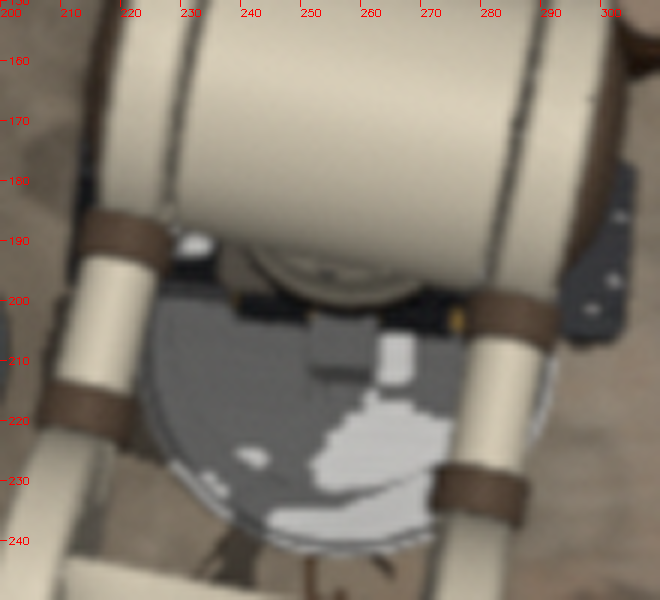

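```bash
python3 - <<'E'
from fit import *
o=np.r_[244.5,317.8,np.nan,210.3]
s=least_squares(lambda v:(ext("side",v[0],v[1],.130,.078)-o)[[0,1,3]],[.53,.0]);print(s.x,s.fun)
for obs in (np.r_[222.2,292.8,172.2,242.3],): 
    s=least_squares(lambda v:ext("top",v[0],v[1],.02,.104)-obs,[.53,.0]);print(s.x,s.fun)
E
python3 - <<'E'
from h import *
bot.line_to((.536,.014,.084+.075),max_speed=.08); bot.hold(.3); st()
snap("h"); cropsave("h","side",215,180,130,95,6)
E
```

```text
[0.53538678 0.01967745] [-0.17332105  0.17285623 -0.0366161 ]
[0.53644221 0.01286097] [-0.1308746   0.1310448  -0.22163124  0.20613507]
t 18.93 p [0.5361 0.014  0.1593] rot [-2.123e+00  2.316e+00 -1.000e-03] F [-0.05 -0.77 -7.43] M [ 0.01  0.06 -0.03] op 0.174
(570, 780, 3)
```

View pics/h_side_z.png

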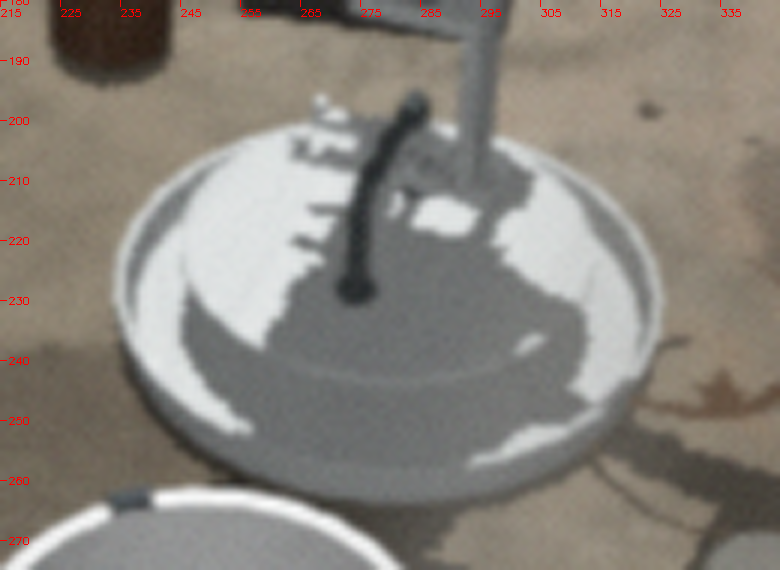

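The lid is centred over the tray: by the side camera the lid is at (0.535, 0.020) and the tray at (0.535, 0.019). I'll lower it slowly.

Run:
```python
from h import *
for z,v in((.054,.05),(.048,.02),(.044,.02)):
    bot.line_to((.536,.014,.084+z),max_speed=v); bot.hold(.15); st()
bot.line_to((.536,.014,.084+.032),max_speed=.04); bot.hold(.15); st()
snap("i"); cropsave("i","side",215,180,130,95,6)
```

```text
t 19.75 p [0.5362 0.014  0.1382] rot [-2.123  2.316 -0.   ] F [ 1.01 -0.32 -6.67] M [ 0.04  0.   -0.04] op 0.17
t 20.35 p [0.5363 0.0139 0.1324] rot [-2.122e+00  2.316e+00 -1.000e-03] F [ 0.44 -0.24 -1.79] M [-0.01 -0.05  0.  ] op 0.175
t 20.85 p [0.536 0.014 0.128] rot [-2.123  2.316 -0.   ] F [ 0.15 -0.28 -1.3 ] M [0.02 0.03 0.01] op 0.171
t 21.45 p [0.5362 0.0139 0.1162] rot [-2.123e+00  2.316e+00 -1.000e-03] F [ 0.39  0.21 -1.74] M [ 0.06 -0.   -0.04] op 0.172
(570, 780, 3)
```

View pics/i_side_z.png

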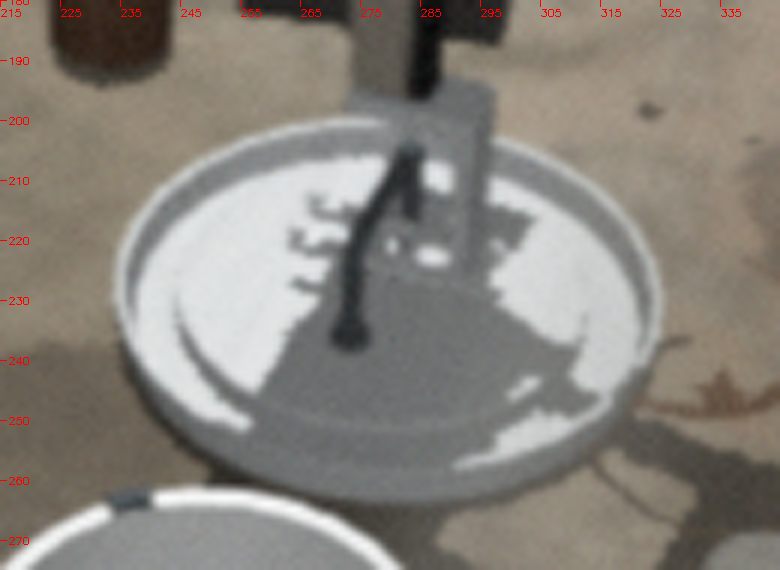

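The load is gone (F back to −1.7 N), the lid lies flat, and the fork is free below the bar. I'll withdraw and go back to the mat.

Run:
```python
from h import *
c,s=np.cos(YW),np.sin(YW)
w=lambda d,z:(.536+d*c,.014+d*s,.084+z)
bot.line_to(w(-.03,.032),max_speed=.06); st()
bot.line_to(w(-.085,.032),max_speed=.1); st()
bot.line_to(w(-.085,.16),max_speed=.15); st()
snap("j"); cropsave("j","side",215,180,130,95,6)
bot.goto((.602,-.229,.26),rot(.1)); st()
bot.line_to((.602,-.229,.11),max_speed=.12); bot.hold(.1); st()
snap("k"); cropsave("k","side",230,110,100,90,6)
```

```text
t 22.2 p [0.5063 0.0166 0.1162] rot [-2.122e+00  2.316e+00 -1.000e-03] F [ 0.65 -0.43 -2.8 ] M [-0.03  0.03  0.03] op 0.171
t 22.9 p [0.452  0.0212 0.1163] rot [-2.122e+00  2.316e+00 -1.000e-03] F [ 0.09  0.38 -2.18] M [-0.01 -0.04  0.02] op 0.17
t 23.9 p [0.4507 0.0215 0.2428] rot [ 2.122 -2.315 -0.003] F [ 0.2  -0.07 -1.71] M [ 0.03 -0.04 -0.02] op 0.168
(570, 780, 3)
t 25.12 p [ 0.6019 -0.2278  0.26  ] rot [-2.330e+00  2.106e+00  1.000e-03] F [-0.09  0.46 -2.69] M [-0.02  0.01  0.04] op 0.167
t 26.62 p [ 0.6026 -0.2293  0.111 ] rot [-2.329  2.107 -0.003] F [ 0.26  0.23 -2.29] M [-0.01  0.04 -0.01] op 0.174
(540, 600, 3)
```

View pics/j_side_z.png

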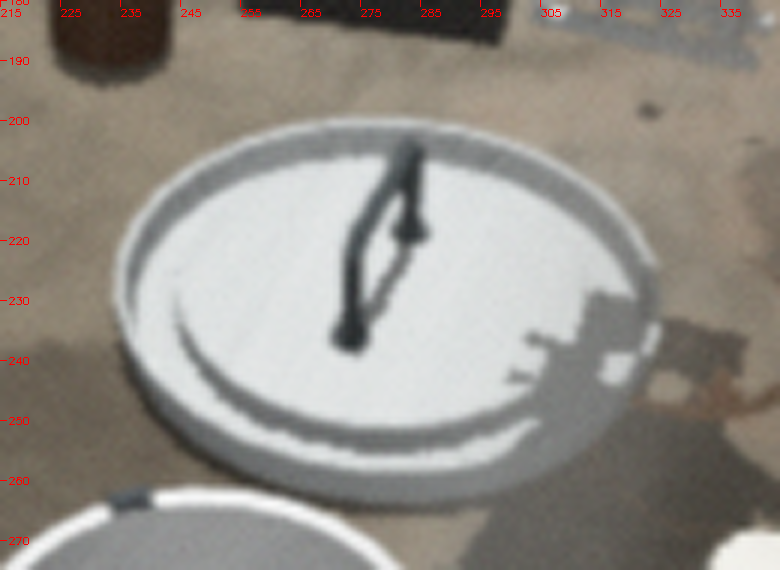

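View pics/k_side_z.png

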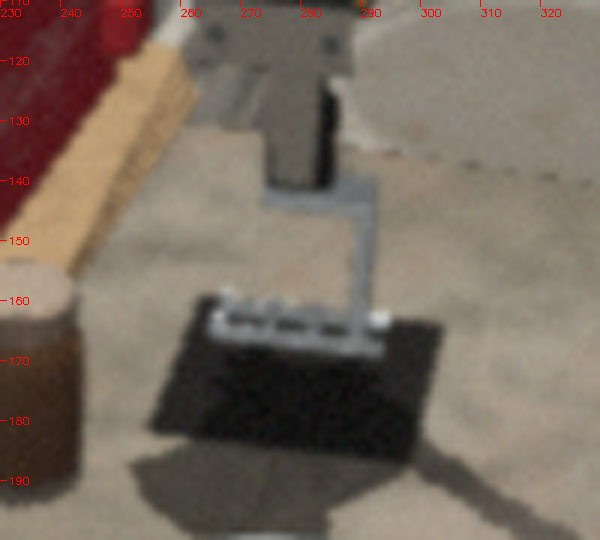

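The lid lies flat and central in the tray, with the pads' shadow even along its near edge. The lifter hangs level over the mat. I'll set it down until it makes contact.

Run:
```python
from h import *
for z in(.092,.089,.0875,.0868):
    bot.line_to((.602,-.229,z),max_speed=.02 if z<.09 else .06); bot.hold(.1); st()
bot.set_gripper(0.45,10); bot.hold(.1); st()
bot.line_to((.602,-.229,.12),max_speed=.05); bot.line_to((.602,-.229,.25),max_speed=.15); st()
bot.set_joints([-1.402,.158,1.597,0,1.386,-.21]); bot.hold(.5); st()
snap("l"); cropsave("l","side",240,110,70,90,6); cropsave("l","top",200,140,170,110,4)
```

```text
t 27.27 p [ 0.6021 -0.2291  0.0921] rot [-2.33   2.108 -0.   ] F [ 0.31  0.33 -1.92] M [ 0.04 -0.05 -0.  ] op 0.172
t 27.68 p [ 0.602  -0.229   0.0891] rot [-2.33   2.108 -0.   ] F [ 0.02  0.01 -1.41] M [ 0.06 -0.03 -0.01] op 0.172
t 28.02 p [ 0.602  -0.229   0.0875] rot [-2.33   2.108  0.   ] F [-0.33  0.18 -1.48] M [ 0.06 -0.01 -0.02] op 0.172
t 28.38 p [ 0.6022 -0.2292  0.087 ] rot [-2.330e+00  2.108e+00 -1.000e-03] F [-0.48  0.36 -1.77] M [-0.   -0.1   0.01] op 0.171
t 29.02 p [ 0.602  -0.229   0.0868] rot [-2.33   2.108 -0.   ] F [0.17 0.49 0.19] M [ 0.04  0.03 -0.03] op 0.449
t 30.86 p [ 0.6014 -0.2287  0.2485] rot [ 2.329 -2.107 -0.004] F [ 0.16  0.4  -0.15] M [ 0.03 -0.   -0.  ] op 0.45
t 33.16 p [ 0.2128 -0.5343  0.2148] rot [ 2.600e+00 -1.763e+00  1.000e-03] F [0.11 0.71 0.12] M [-0.02 -0.01 -0.03] op 0.449
(540, 420, 3)
(440, 680, 3)
```

View pics/l_side_z.png

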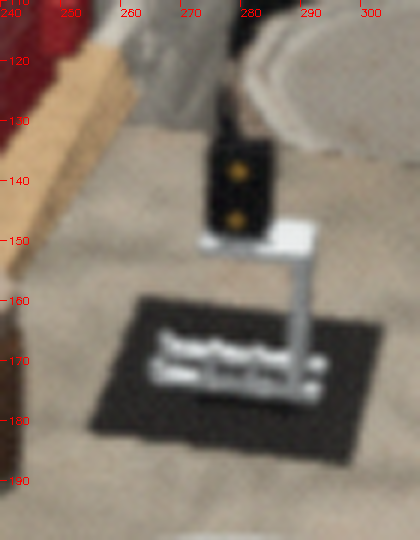

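View pics/l_top_z.png

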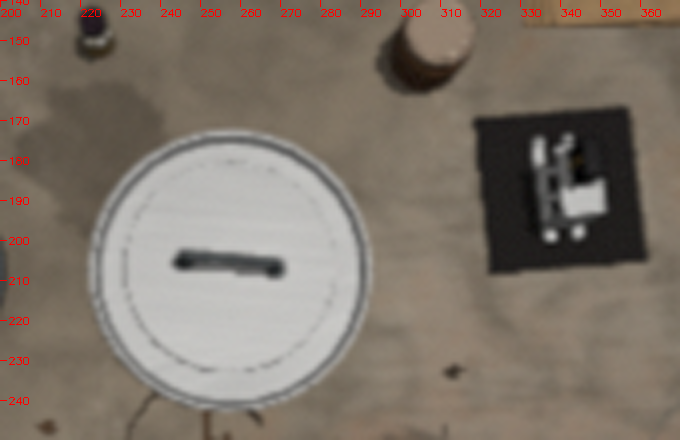

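The lid circle (centre about 257.7, 206.5) coincides with the tray's (257.7, 207). The lifter stands upright inside the mat's edges, and the jar and vial are where they were. I'm handing in.

```bash
python3 -c "
from h import *
bot.job_done(); print(bot.current_clock())"
```

```text
the job is handed in; nothing more can be done
the job is handed in; nothing more can be done
```

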